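# Let back the drum of the bench winch

## Robot

A 6-joint arm with a two-finger parallel gripper is mounted at the origin on the work surface. World frame = base frame: x ahead of the robot, y to its left, z up, the work surface at z = 0. Lengths are in m, angles in degrees, forces in N, time in s.
With the tool pointing down it reaches from about 0.35 to 0.925 m from the base axis. Payload 6.4 kg.
Tool frame: the origin (TCP) lies midway between the tips of the shut fingers; the grasp point (between the pads) lies 19 mm behind it; x points along the fingers, y is the direction in which the jaws open and shut, and the axes are right-handed (so a half turn about x gives the same grasp; the last joint's range is limited). The gripper opens to 85 mm and grips with 20 to 120 N. Pads are 22 mm wide; open, the fingers measure 114 mm over their backs; the gripper's body (76 mm by 85 mm) begins 54 mm behind the grasp point. The pads swing forward as they close: fully open they stand 13 mm farther back than shut.
Start: joints at [-81.48, 14.043, 89.255, -0, 76.702, -9.975], TCP at [0.206, -0.616, 0.231] pointing down, gripper open.
Joint ranges: [-179.41, 179.41], [-58.25, 129.5], [7.25, 145.43], [-54.29, 234.29], [11.92, 165.04], [-157.13, 157.13]. Speed limits (degrees/s): [147.25, 147.25, 180, 180, 180, 180].

## Interface

Orientations are given as [roll, pitch, yaw] about the fixed x, y, z axes, in that order (R = Rz(yaw) Ry(pitch) Rx(roll)).
In Python, from station import read_state, grab_frame, close_job gives the robot as it stands.
- The arm moves only by the shell command python3 -m inch 'ROWS' [FORCE]. ROWS is JSON, a list of rows, each a list of 3 entries, a list of its own where there are three numbers: the opening, from 0 (shut) to 1 (fully open), then the shift along the world's x, y, z in m, then the turn about the world's z in rad. A call has exactly 10 rows; each row shifts and turns the commanded pose from where the row before left it; what a row does not reach is not made up. A row lasts 1/8 s, in which the tool goes at most 62.5 mm and 10.7 degrees, less where a joint would pass 70% of its speed; a pose out of reach is approached as far as the arm can. A call with a gripper value outside its range is refused whole. The fingers move at their own pace and stop on an object; FORCE is the grip in N (left out, the last holds). Time passes only in rows, so rows that do not move let the fingers close, or fill a call up. It gives the time, the measured TCP pose, the force and the opening at its end, in the units of the state.
- read_state(): the state, without advancing time (a new reading comes with each control period).
- grab_frame(name): name is "scene" or "top"; returns a dict with "img" (400x640x3 uint8, blue, green, red), "fx", "fy", "cx", "cy" (pixels), "k1" (the pictures are not rectified: a ray, as slopes to the right and down, at radius r is drawn at 1 + k1 r^2 times it, then the intrinsics apply), "eye" and "attitude" of the camera in the world. Camera axes: x right, y down, z forward; pixel columns grow to the right and rows downward; lengths in m; the calibration is good to about 2 mm. A picture is of the moment at which its call begins. There is no depth.
- close_job(): hands the job in, once; it reports no verdict.
The state is a dict: "time": time; "q": joint angles; "qd": joint speeds; "tau": joint torques, N m; "tcp_pos": TCP position; "tool_rot": TCP orientation; "force": force on the tool from outside, world axes, zero at the start; "wrist_torque": the same for the moment, N m; "finger_gap": opening from 0.0 (shut) to 1.0 (fully open).
Only numpy, scipy, OpenCV 4.12 (cv2) and the standard library are available. Lean on these libraries where they do the work, as an engineer would, in place of code of your own. Each camera call takes 0.05 s, during which the arm holds its last target.

## Task

Two hand winches are bolted to the lab bench with their ropes off; work on the larger one, with the straight crank arm and upright black handle, and leave the smaller one with the round hand ring alone. Flick its sprung pawl off the ratchet wheel, pushing the upright post on the pawl arm that sticks out past the foot plate clockwise (seen from above) until it snaps over and stays off; then ease the drum back clockwise by the crank handle, without letting it spin, until the crank arm is against its stop post. Leave the pawl off and the drum at rest at the stop.

Things in the scene. Friction and masses are not known exactly. Their poses are not given: they have to be found in the camera images.
- winch: the larger hand winch, drum axis upright: grey foot plate 195 x 185 x 10 mm fixed to the bench, saw-toothed ratchet wheel 124 mm across (top 76 mm up), straight crank arm on top, pawl at the side. Origin: on the drum axis at bench level, z up. In this frame the pawl's pivot is at x -72, y +48 mm; the crank's stop post (12 mm thick, top 88 mm up, level with the arm) at x 11, y -74 mm.
- winch_tab (a point): centre of the top of the pawl's upright round steel post (14 mm thick, top 118 mm above the bench, free 42 mm down to the pawl plate), the thumb piece to push sideways, 55 mm from the pawl's pivot. In the winch frame: engaged about x -114, y +83 mm; fully off about x -76, y +103 mm. Nothing tall stands within 70 mm of it.
- winch_pawl (a joint): pawl angle (rad): 0 to 0.2 engaged (nose between or on the teeth), 0.8 at its off stop; grows as the post swings clockwise seen from above. Over-centre spring: resists with about 2 N at the post up to 0.4, then snaps over to 0.8 by itself and stays. While engaged the drum cannot turn back by more than one tooth (0.42 rad).
- winch_grip (a point): centre of the top of the crank's upright black handle, a freely spinning sleeve of 26 mm diameter, top 135 mm above the bench, 47 mm long down to the crank arm. It runs on a circle of 85 mm radius round the drum axis.
- winch_drum (a joint): angle of drum and crank (rad), grows counter-clockwise seen from above; 0 at the stop post, where the handle is at about x +29, y -80 mm in the winch frame (70 degrees clockwise of its x axis); starts between 1.2 and 2.2. Brake drag keeps it where it is left; turning takes 2 to 3 N at the handle.
- spare_tab (a point): centre of the top of the pawl post of the other, smaller winch (107 mm wheel, round black hand ring 132 mm across and 106 mm above the bench in place of a crank, same kind of pawl post 118 mm high). It is 122 mm from that winch's axis. Not to be worked.

How it is judged (in metres and radians):
On the way, in this order (a step that is already met when the one before it is completed fails the run):
1. the pawl is flicked off the ratchet and has snapped over (joint above 0.6), the drum not yet let back (value of joint winch_pawl above 0.6 rad and value of joint winch_drum above 0.5 rad), for 0.2 s.
2. the drum is eased back to its stop, within 0.175 rad (10 degrees) (value of joint winch_drum below 0.175 rad), for 0.2 s.
At the end, for the whole second after the job is handed in: The larger winch's drum is at rest with its crank within 10 degrees (0.175 rad) of the stop post, and its pawl is still off (pawl joint above 0.6 rad) (value of joint winch_drum below 0.175 rad and velocity of joint winch_drum between -0.1 and 0.1 rad/s and value of joint winch_pawl above 0.6 rad); the robot touches nothing.
It fails at once if the drum is let spin: its speed exceeds 4 rad/s (0.34 m/s at the handle) (velocity of joint winch_drum below -4 rad/s or velocity of joint winch_drum above 4 rad/s).
It fails at once if the smaller winch's pawl is flicked: its post moves more than 15 mm (distance of spare_tab from where it was at the start of the episode above 0.015 m).
It also fails if it takes over 40 s, if anything falls off the work surface, if the arm or the gripper's body presses on something with over 40 N, if the wrist force passes 120 N, or if a joint passes its speed limit or range.

## Working session

There is one attempt and no reset: what is moved stays moved. The work goes in short steps, Python scripts to look and compute and a shell command to move; the robot and the scene stay as the last step left them, time stands still between calls to the robot, and variables do not carry over. Pictures are saved under pics/ and viewed, and the job is handed in when it is done.

```bash
mkdir -p pics; python3 - <<'E'
from station import *
import cv2
print(read_state())
for n in("scene","top"):
    f=grab_frame(n);cv2.imwrite(f"pics/{n}0.png",f["img"]);print({k:v for k,v in f.items() if k!="img"})
E
```

```text
{'time': 0.0, 'q': array([-8.14814819e+01,  1.40827113e+01,  8.93270228e+01, -2.42897059e-03,
        7.67014935e+01, -9.97547669e+00]), 'qd': array([-0.02195794, -0.0709964 ,  0.05960806, -0.10047437,  0.03205785,
       -0.08223914]), 'tau': array([ 3.40189254e-04, -4.29508817e+01, -3.26125002e+01, -1.10145895e-04,
        5.38773107e-03, -2.45159754e-06]), 'tcp_pos': array([ 0.20608975, -0.61585937,  0.23017623]), 'tool_rot': array([-98.75855562,  89.88874729,  99.73600017]), 'force': array([0.61905868, 0.87660581, 0.24222183]), 'wrist_torque': array([-0.00220822,  0.01445555, -0.03435756]), 'finger_gap': 0.9988158880232282}
{'fx': 427.8927268451679, 'fy': 427.8927268451679, 'cx': 311.78086514901787, 'cy': 202.99124181471066, 'k1': 0.010423989034010497, 'eye': array([ 1.31026686, -0.15924236,  0.76099793]), 'attitude': array([-128.36411903,    1.20512579,   76.36273017])}
{'fx': 475.5564213670949, 'fy': 475.5564213670949, 'cx': 315.7264955637583, 'cy': 196.4180699737313, 'k1': -0.04621083199610641, 'eye': array([0.41241808, 0.02638524, 1.31159153]), 'attitude': array([-175.35426944,   -0.89275615,  -89.40095545])}
```

View pics/scene0.png

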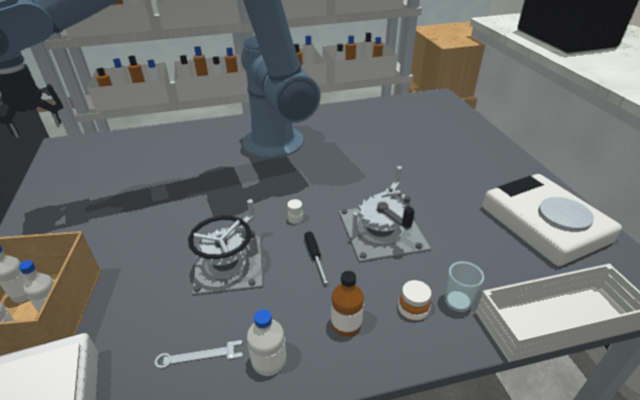

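View pics/top0.png

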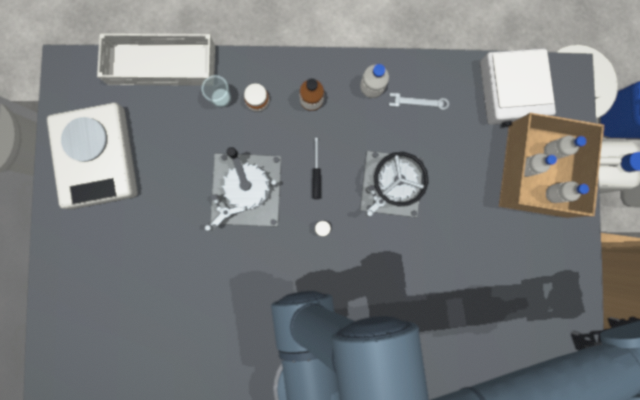

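The top view shows the large winch around (245,190), with its pawl post tip near (208,228) and the crank handle near (233,154). The small ring winch is at (400,180). I'll zoom in and set up the ray helpers.

```bash
cat > h.py <<'E'
import numpy as np,cv2
from scipy.spatial.transform import Rotation as R
def rot(f): return R.from_euler('xyz',f['attitude'],degrees=True).as_matrix()
def ray(f,u,v):
    d=np.array([(u-f['cx'])/f['fx'],(v-f['cy'])/f['fy']]);s=d.copy()
    for _ in range(20): s=d/(1+f['k1']*(s@s))
    return rot(f)@np.array([s[0],s[1],1])
def plane(f,u,v,z):
    r=ray(f,u,v);return f['eye']+r*(z-f['eye'][2])/r[2]
def proj(f,p):
    c=rot(f).T@(np.array(p)-f['eye']);s=c[:2]/c[2];s=s*(1+f['k1']*(s@s))
    return s*f['fx']+[f['cx'],f['cy']]
def tri(f,uv,g,wx):
    a,b=f['eye'],g['eye'];r,s=ray(f,*uv),ray(g,*wx)
    t=np.linalg.lstsq(np.c_[r,-s],b-a,rcond=None)[0]
    p,q=a+r*t[0],b+s*t[1];return (p+q)/2,np.linalg.norm(p-q)
def zoom(f,x,y,w,h,k,name):
    cv2.imwrite(name,cv2.resize(f['img'][y:y+h,x:x+w],None,fx=k,fy=k,interpolation=cv2.INTER_CUBIC))
E
python3 - <<'E'
from station import *
from h import *
zoom(grab_frame("top"),195,135,100,100,6,"pics/t1.png")
zoom(grab_frame("scene"),330,155,110,110,5,"pics/s1.png")
E
```

```text
(no output)
```

View pics/t1.png

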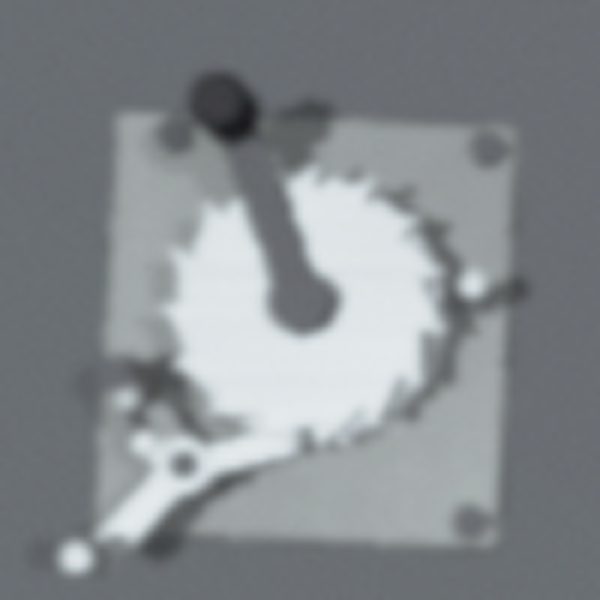

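View pics/s1.png

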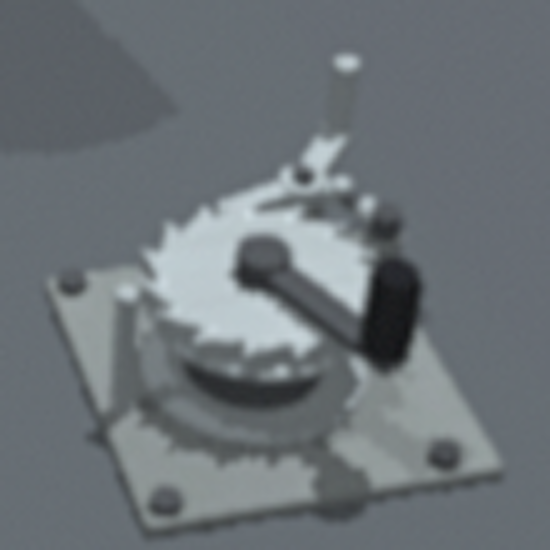

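```bash
cat > m.py <<'E'
from station import *
from h import *
t=grab_frame("top");s=grab_frame("scene")
T=lambda x,y:((x+.5)/6+195-.5,(y+.5)/6+135-.5)
S=lambda x,y:((x+.5)/5+330-.5,(y+.5)/5+155-.5)
P={'tab':plane(t,*T(76,557),.118),'grip':plane(t,*T(222,98),.135),'stop':plane(t,*T(472,285),.088),'hub':plane(t,*T(303,300),.09),'piv':plane(t,*T(183,464),.08)}
for k,v in P.items(): print(k,v.round(4))
print('tri tab',tri(t,T(76,557),s,S(347,62)))
print('tri stop',tri(t,T(472,285),s,S(126,292)))
print('tri hub',tri(t,T(303,300),s,S(264,250)))
W=np.array([[-.114,.083],[.011,-.074],[0,0],[-.072,.048]])
Q=np.array([P[k][:2] for k in('tab','stop','hub','piv')])
w=W-W.mean(0);q=Q-Q.mean(0)
th=np.arctan2((w[:,0]*q[:,1]-w[:,1]*q[:,0]).sum(),(w*q).sum())
r=np.array([[np.cos(th),-np.sin(th)],[np.sin(th),np.cos(th)]])
o=Q.mean(0)-r@W.mean(0)
print('yaw',np.degrees(th),'o',o,'res',(W@r.T+o-Q).round(4).tolist())
f=lambda x,y:(r@[x,y]+o).round(4)
print('tab off',f(-.076,.103),'piv',f(-.072,.048),'tab on',f(-.114,.083),'grip end',f(.029,-.08))
g=r.T@(P['grip'][:2]-o);print('grip r',np.hypot(*g),'drum',np.arctan2(g[1],g[0])+np.radians(70))
for d in np.arange(0,2.01,.2): print(round(d,2),f(.085*np.cos(d-np.radians(70)),.085*np.sin(d-np.radians(70))))
E
python3 m.py
```

```text
tab [0.4286 0.2795 0.118 ]
grip [0.6199 0.2206 0.135 ]
stop [0.548  0.1186 0.088 ]
hub [0.5404 0.1909 0.09  ]
piv [0.4697 0.2425 0.08  ]
tri tab (array([0.42892868, 0.28031573, 0.11915824]), np.float64(0.002191267013265223))
tri stop (array([0.54795911, 0.11901706, 0.08928887]), np.float64(0.0011070611683973895))
tri hub (array([0.54042797, 0.19192235, 0.09444613]), np.float64(0.003280226296938911))
yaw -2.1057886239221193 o [0.53985523 0.19202382] res [[0.0004, -0.0003], [0.0002, -0.0009], [-0.0005, 0.0011], [-0.0, 0.0002]]
tab off [0.4677 0.2977] piv [0.4697 0.2426] tab on [0.429  0.2792] grip end [0.5659 0.111 ]
grip r 0.08496860731124178 drum 1.6014515835675032
0.0 [0.566  0.1111]
0.2 [0.5815 0.1179]
0.4 [0.5954 0.1277]
0.6 [0.6071 0.14  ]
0.8 [0.6161 0.1544]
1.0 [0.622  0.1703]
1.2 [0.6247 0.1871]
1.4 [0.624 0.204]
1.6 [0.6199 0.2205]
1.8 [0.6127 0.2358]
2.0 [0.6025 0.2494]
```

```bash
python3 - <<'E'
from station import *
from h import *
s=read_state();M=R.from_euler('xyz',s['tool_rot'],degrees=True).as_matrix();print(M.round(3))
p=s['tcp_pos'];print(np.r_[.395,.245,.2]-p)
u=np.array([.037,.041]);print(np.degrees(np.arctan2(*u[::-1])))
E
```

```text
[[-0.     0.317 -0.948]
 [ 0.001 -0.948 -0.317]
 [-1.    -0.001 -0.   ]]
[ 0.18884625  0.86126582 -0.03091522]
47.93567344642118
```

```bash
python3 -m inch '[[0,[0.01,0.06,0],0.05],[0,[0.01,0.06,0],0.05],[0,[0.01,0.06,0],0.05],[0,[0.01,0.06,0],0.05],[0,[0.02,0.05,0],0.05],[0,[0.04,0.04,0],0.05],[0,[0.04,0.04,0],0.05],[0,[0.03,0.05,0],0.05],[0,[0.02,0.05,0],0.05],[0,[0.01,0.06,0],0.05]]' 30
```

```text
time: 1.55
tcp_pos: [0.4068, -0.0849, 0.2316]
tool_rot: [113.9, 90.0, -18.9]
force: [0.8, -0.0, 0.1]
finger_gap: 0.001
```

```bash
python3 -m inch '[[0,[-0.002,0.055,0],0],[0,[-0.002,0.055,0],0],[0,[-0.002,0.055,0],0],[0,[-0.002,0.055,0],0],[0,[-0.002,0.055,0],0],[0,[0,0.055,0],0],[0,[0,0,0],0],[0,[0,0,-0.05,0][0:3],0],[0,[0,0,-0.05],0],[0,[0,0,-0.04],0]]' 30; python3 - <<'E'
from station import *
from h import *
s=read_state();print(s['tcp_pos'],R.from_euler('xyz',s['tool_rot'],degrees=True).as_matrix()[:,1])
zoom(grab_frame("top"),170,135,120,120,5,"pics/t2.png")
E
```

```text
[ 0.40681246 -0.08490051  0.23159869] [ 0.73379865 -0.67936658  0.00076433]invalid input: not JSON, or not a number
```

My typo got the call refused, so nothing moved. I'll resend it with clean rows.

```bash
python3 -m inch '[[0,[-0.002,0.055,0],0],[0,[-0.002,0.055,0],0],[0,[-0.002,0.055,0],0],[0,[-0.002,0.055,0],0],[0,[-0.002,0.055,0],0],[0,[0,0.055,0],0],[0,[0,0,0],0],[0,[0,0,-0.05],0],[0,[0,0,-0.05],0],[0,[0,0,-0.04],0]]' 30; python3 - <<'E'
from station import *
from h import *
s=read_state();print(s['tcp_pos'],R.from_euler('xyz',s['tool_rot'],degrees=True).as_matrix()[:,1])
zoom(grab_frame("top"),170,135,120,120,5,"pics/t2.png")
E
```

```text
time: 2.85
tcp_pos: [0.3957, 0.2424, 0.0895]
tool_rot: [-14.4, 89.9, -147.3]
force: [0.4, 0.8, -0.2]
finger_gap: 0.006
[0.39570005 0.24236483 0.08949949] [ 7.32272262e-01 -6.81011933e-01 -2.86691946e-04]
```

View pics/t2.png

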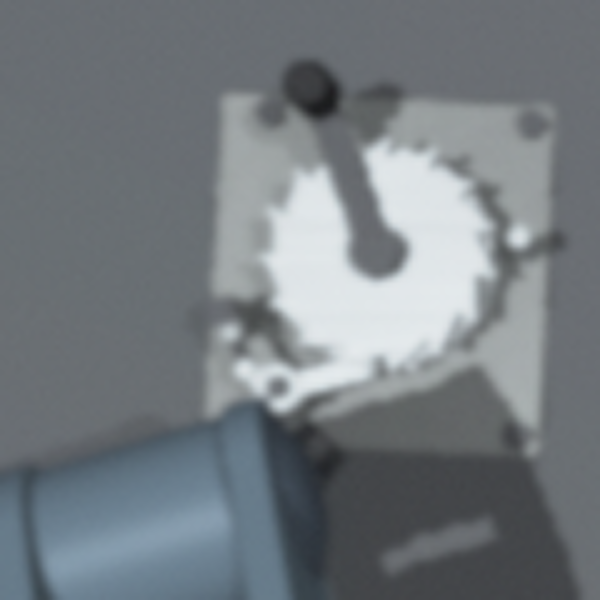

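```bash
python3 -m inch '[[0,[0.007,0.0075,0],0],[0,[0.007,0.0075,0],0],[0,[0.007,0.0075,0],0],[0,[0.004,0.0044,0],0],[0,[0.004,0.0044,0],0],[0,[0.004,0.0044,0],0],[0,[0.004,0.0044,0],0],[0,[0.004,0.0044,0],0],[0,[0,0,0],0],[0,[0,0,0],0]]' 30; python3 - <<'E'
from station import *
from h import *
zoom(grab_frame("top"),170,135,120,120,5,"pics/t3.png")
zoom(grab_frame("scene"),330,125,120,120,5,"pics/s3.png")
E
```

```text
time: 4.15
tcp_pos: [0.437, 0.288, 0.0912]
tool_rot: [-38.6, 90.0, -171.4]
force: [-0.7, -0.8, 0.8]
finger_gap: -0.005
```

View pics/t3.png

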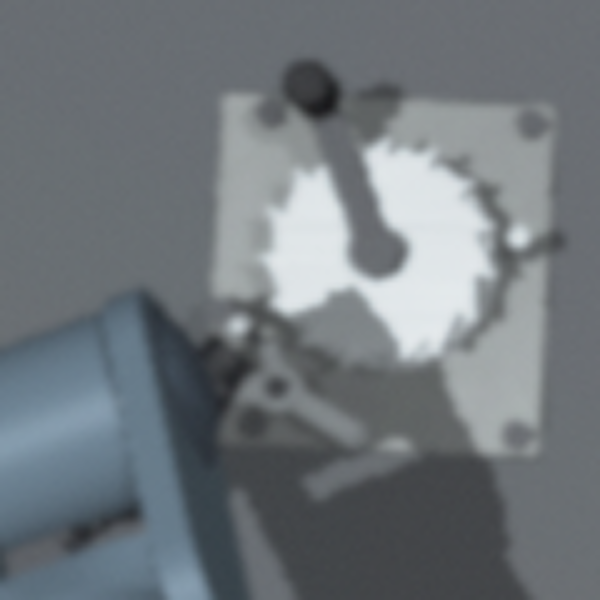

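View pics/s3.png

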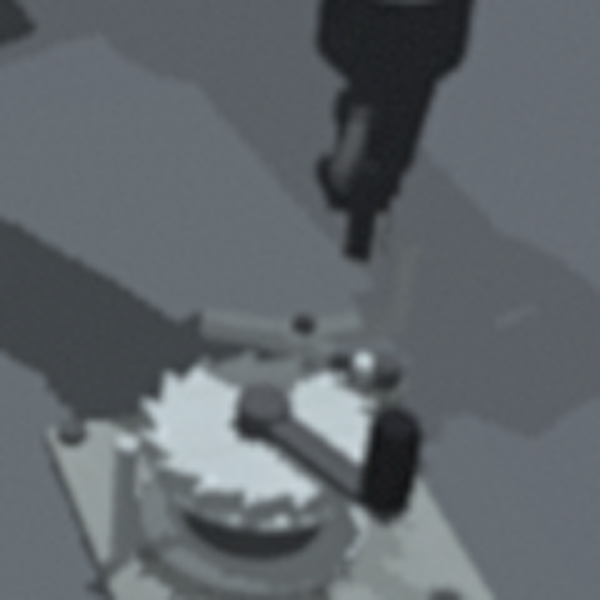

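The pawl nose has swung well clear of the wheel (top crop, arm pointing to (395,440)), so it has snapped over. The handle hasn't moved. Next I back off, rise and move above the handle with the gripper open.

```bash
python3 -m inch '[[0,[-0.015,-0.016,0],0],[0,[-0.015,-0.016,0],0],[0,[0,0,0.045],0],[0.4,[0,0,0.045],0],[0.8,[0,0,0.045],0],[1,[0.042,-0.007,0],0],[1,[0.042,-0.007,0],0],[1,[0.042,-0.007,0],0],[1,[0.042,-0.007,0],0],[1,[0.042,-0.007,0],0]]' 20; python3 - <<'E'
from station import *
from h import *
t=grab_frame("top");s=grab_frame("scene")
zoom(t,170,135,120,120,5,"pics/t4.png")
zoom(s,330,125,120,120,5,"pics/s4.png")
print(proj(t,[.4677,.2977,.118]),proj(s,[.4677,.2977,.118]))
E
```

```text
time: 5.5
tcp_pos: [0.6184, 0.2206, 0.2261]
tool_rot: [-54.0, 90.0, 173.1]
force: [0.6, 0.7, 0.0]
finger_gap: 1.0
[200.44381127 211.71929258] [410.54126674 174.35440781]
```

View pics/t4.png

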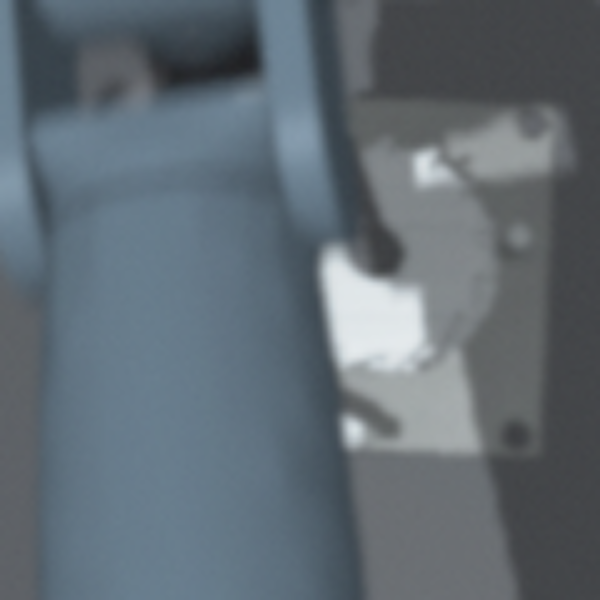

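View pics/s4.png

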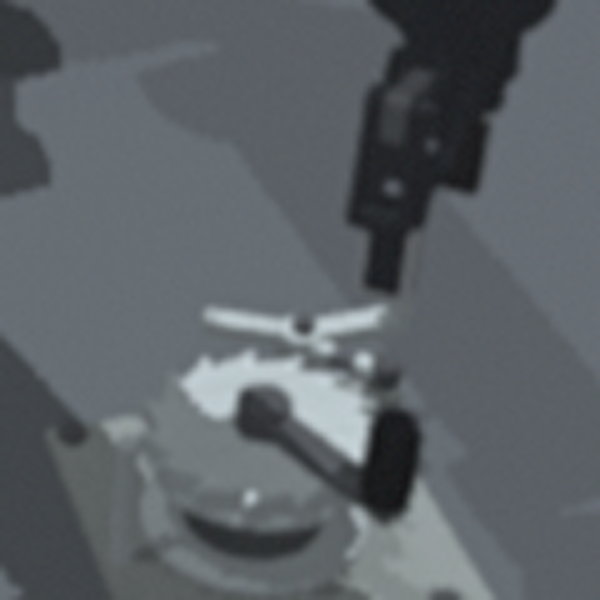

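The pawl stays off: the post is at the predicted "off" pixel in the scene view, crop about (403,246). The handle has not moved. Next I descend onto it and grip.

```bash
python3 -m inch '[[1,[0.001,0,-0.03],0],[1,[0,0,-0.035],0],[1,[0,0,-0.035],0],[1,[0,0,-0.028],0],[0.6,[0,0,0],0],[0.4,[0,0,0],0],[0.3,[0,0,0],0],[0.2,[0,0,0],0],[0.2,[0,0,0],0],[0.2,[0,0,0],0]]' 20; python3 - <<'E'
from station import *
from h import *
s=grab_frame("scene")
zoom(s,330,125,120,120,5,"pics/s5.png")
E
```

```text
time: 6.85
tcp_pos: [0.6191, 0.2214, 0.1003]
tool_rot: [148.6, 89.9, 15.7]
force: [-1.3, 0.8, 6.2]
finger_gap: 0.293
```

View pics/s5.png

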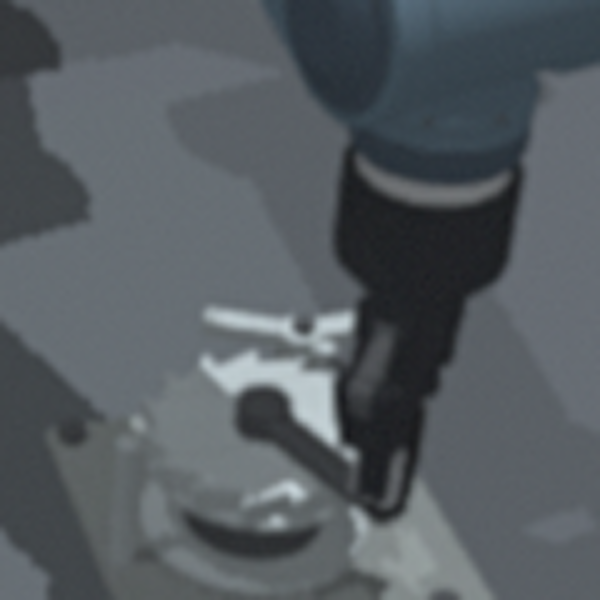

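```bash
python3 -m inch '[[0.2,[0.0026,-0.0081,0],0],[0.2,[0.0015,-0.0084,0],0],[0.2,[0.0008,-0.0084,0],0],[0.2,[-0.0001,-0.0085,0],0],[0.2,[-0.001,-0.0085,0],0],[0.2,[-0.0017,-0.0083,0],0],[0.2,[-0.0026,-0.0081,0],0],[0.2,[-0.0033,-0.0078,0],0],[0.2,[-0.0042,-0.0074,0],0],[0.2,[-0.0048,-0.007,0],0]]' 20; python3 - <<'E'
from station import *
from h import *
p=read_state()['tcp_pos'][:2]-[.53986,.19202]
print(np.hypot(*p),np.arctan2(p[1],p[0])+np.radians(72.1))
E
```

```text
time: 8.15
tcp_pos: [0.6067, 0.1412, 0.1003]
tool_rot: [157.7, 89.8, 24.8]
force: [0.0, 3.2, 5.0]
finger_gap: 0.297
0.08395099119694897 0.6076721785278891
```

```bash
python3 -m inch '[[0.2,[-0.0056,-0.0064,0],0],[0.2,[-0.0061,-0.0059,0],0],[0.2,[-0.0068,-0.0052,0],0],[0.2,[-0.0071,-0.0046,0],0],[0.2,[-0.0038,-0.0019,0],0],[0.2,[-0.0038,-0.0018,0],0],[0.2,[-0.0039,-0.0016,0],0],[0.2,[-0.004,-0.0015,0],0],[0.2,[0,0,0],0],[0.2,[0,0,0],0]]' 20; python3 - <<'E'
from station import *
from h import *
p=read_state()['tcp_pos'][:2]-[.53986,.19202]
print(read_state()['force'],np.hypot(*p),np.arctan2(p[1],p[0])+np.radians(72.1))
E
```

```text
time: 9.4
tcp_pos: [0.5657, 0.112, 0.1003]
tool_rot: [144.5, 89.8, 11.7]
force: [-0.5, 2.4, 7.4]
finger_gap: 0.299
[-0.5393843   2.36765944  7.35321334] 0.08406895974462143 -0.0004991038375310453
```

The drum is at about 0 by the geometry. A small further nudge should show whether the crank is touching the stop.

```bash
python3 -m inch '[[0.2,[-0.001,-0.0003,0],0],[0.2,[-0.001,-0.0003,0],0],[0.2,[-0.001,-0.0003,0],0],[0.2,[0,0,0],0],[0.2,[0,0,0],0],[0.2,[0,0,0],0],[0.2,[0,0,0],0],[0.2,[0,0,0],0],[0.2,[0,0,0],0],[0.2,[0,0,0],0]]' 20; python3 - <<'E'
from station import *
from h import *
p=read_state()['tcp_pos'][:2]-[.53986,.19202]
print(read_state()['force'],np.hypot(*p),np.arctan2(p[1],p[0])+np.radians(72.1))
E
```

```text
time: 10.65
tcp_pos: [0.5654, 0.1118, 0.1004]
tool_rot: [146.6, 89.3, 13.7]
force: [12.1, 6.5, -1.8]
finger_gap: 0.297
[12.11425791  6.48348101 -1.79749949] 0.08413153975834535 -0.0043204687772360195
```

The 3 mm nudge moved the handle only about 0.3 mm and built up 12 N, so the crank is on its stop. Now I ease off, open and rise.

```bash
python3 -m inch '[[0.2,[0.001,0.0003,0],0],[0.2,[0.001,0.0003,0],0],[0.2,[0.0005,0,0],0],[0.4,[0,0,0],0],[0.6,[0,0,0],0],[1,[0,0,0],0],[1,[0,0,0],0],[1,[0,0,0.02],0],[1,[0,0,0.045],0],[1,[0,0,0.055],0]]' 20; python3 -m inch '[[1,[0,-0.05,0.02],0],[1,[-0.01,-0.06,0],0],[1,[-0.01,-0.06,0],0],[1,[-0.01,-0.06,0],0],[1,[-0.01,-0.06,0],0],[1,[-0.01,-0.05,0],0],[1,[0,0,0],0],[1,[0,0,0],0],[1,[0,0,0],0],[1,[0,0,0],0]]'; python3 - <<'E'
from station import *
from h import *
t=grab_frame("top");s=grab_frame("scene")
zoom(t,170,135,120,120,5,"pics/t6.png")
zoom(s,330,125,120,120,5,"pics/s6.png")
E
```

```text
time: 11.9
tcp_pos: [0.5632, 0.1113, 0.2201]
tool_rot: [-45.2, 89.9, -178.1]
force: [1.3, 0.4, 0.3]
finger_gap: 0.998
time: 13.15
tcp_pos: [0.5141, -0.2275, 0.2385]
tool_rot: [126.5, 90.0, -6.3]
force: [0.4, 1.0, -1.2]
finger_gap: 1.001
```

View pics/t6.png

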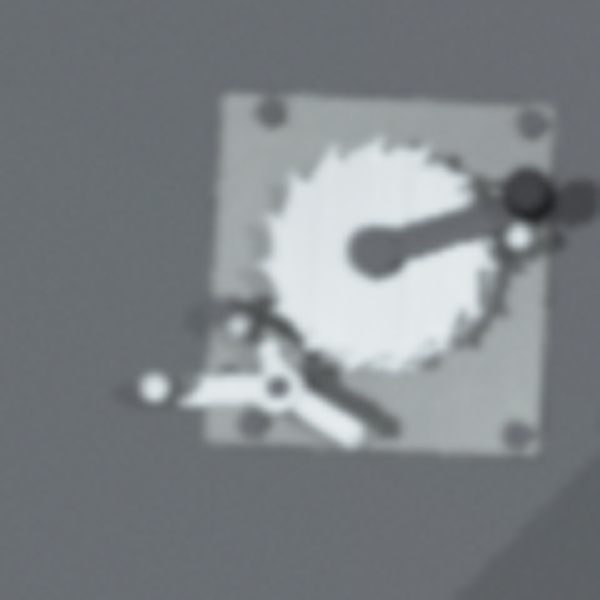

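View pics/s6.png

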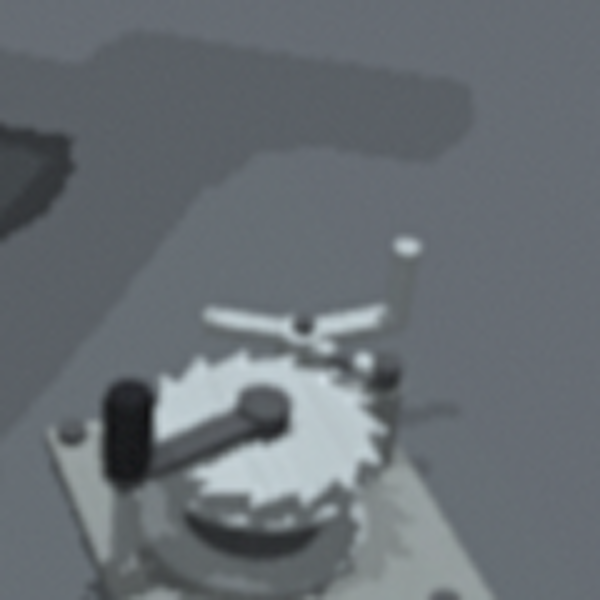

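The crank lies against the stop post (top crop (518,237)), and the pawl post sits at its off position (153,387). The robot is clear of everything, so I'm handing in.

```bash
python3 -c "
from station import *
print(close_job())"
```

```text
the job is handed in; nothing more can be done
None
```

I flicked the larger winch's pawl off and eased its drum back clockwise until the crank was against the stop post, then handed the job in at about 13 s. No verdict was reported.

- **Pawl:** I pushed the post clockwise with the shut fingers until it snapped over. The last pictures show the post within a pixel or so of its predicted off position.
- **Drum:** I gripped the crank handle at 20 N and led it round its arc at about 0.8 rad/s. At the end, a 3 mm nudge moved the handle only about 0.3 mm and built up 12 N. The estimated drum angle was about 0 rad, and after release the crank still lay against the stop.
- **Clearance:** The gripper is open and clear of both winches. I never worked the smaller winch; the closest the arm came was passing over it with the tool tip 0.23 m up. I did not measure its post again at the end.

One command was refused because of a typing slip of mine. Nothing moved, and I resent it. No check failed or disagreed.

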